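Dock and function-test the wireless stop station

ROBOT

A 6-joint arm with a two-finger parallel gripper is mounted at the origin on the work surface; the furniture and walls round the work are solid. World frame = base frame: x ahead of the robot, y to its left, z up, the work surface at z = 0. Lengths are in m, angles in rad, forces in N, time in s.
With the tool pointing down it reaches from about 0.375 to 0.925 m from the base axis. Payload 5.7 kg.
Tool frame: the origin (TCP) lies midway between the tips of the shut fingers; the grasp point (between the pads) lies 19 mm behind it; z points along the fingers, y is the direction in which the jaws open and shut (so a half turn about z gives the same grasp; the last joint's range is limited). The gripper opens to 85 mm and grips with 20 to 120 N. Pads are 22 mm wide; open, the fingers measure 114 mm over their backs; the gripper's body (76 mm by 85 mm) begins 54 mm behind the grasp point. The pads swing forward as they close: fully open they stand 13 mm farther back than shut.
Start: joints at [1.152, 0.359, 1.51, -0, 1.272, -0.115], TCP at [0.179, 0.572, 0.231] pointing down, gripper open.
Joint ranges: [-2.97, 2.97], [-1.01, 2.36], [0.21, 2.38], [-0.96, 4.11], [0.2, 2.71], [-2.98, 2.98]. Speed limits (rad/s): [2.39, 2.39, 3.14, 3.14, 3.14, 3.14].

INTERFACE

Orientations are given as a unit quaternion [x, y, z, w].
In Python, from rig import state, read_camera, camera_model, sign_off gives the robot as it stands.
- The arm moves only by the tool arm_command, never from a script. Its argument "increments" is a list of rows, each a list of 7 numbers: the turn, a rotation vector about the tool's x, y, z in rad, then the shift along the tool's x, y, z in m, then the opening, from 0 (shut) to 1 (fully open). A call has exactly 10 rows; each row is the pose to reach, as a shift and turn from the pose commanded when the call began, along the tool's axes at that moment; what a row does not reach only later rows make up. A row lasts 1/10 s, in which the tool goes at most 50 mm and 8.59 degrees, less where a joint would pass 70% of its speed; a pose out of reach is approached as far as the arm can. A call with a gripper value outside its range is refused whole. The fingers move at their own pace and stop on an object; "force" is the grip in N (left out, the last holds). Time passes only in rows, so rows that repeat a pose let the fingers close, or fill a call up. It gives the time, the measured TCP pose, the force and the opening at its end, in the units of the state.
- state(): the state, without advancing time (a new reading comes with each control period).
- read_camera(name): name is "scene" or "top" or "wrist"; returns (picture, depth): 420x560x3 uint8, blue, green, red; 420x560 float32, m along the optical axis (not along the pixel's ray), 0 where there is no reading.
- camera_model(name): a dict with "camera_matrix" (3x3 intrinsics, pixels), "k1" (the pictures are not rectified: a ray, as slopes to the right and down, at radius r is drawn at 1 + k1 r^2 times it, then the intrinsics apply), "pose" (4x4, takes a point from camera to world coordinates); the wrist camera has in their place "tool_from_camera" (4x4, takes a point from camera to tool coordinates, whose origin is the TCP and whose axes are the flange's). Camera axes: x right, y down, z forward; pixel columns grow to the right and rows downward; lengths in m; the calibration is good to about 2 mm. A picture is of the moment at which its call begins: read the wrist's pose just before it. camera_model takes no time and is no camera call.
- sign_off(): hands the job in, once; it reports no verdict.
The state is a dict: "clock": time; "qpos": joint angles; "dq": joint speeds; "tau": joint torques, N m; "ee_pos": TCP position; "tool_rot": TCP orientation; "wrist_force": force on the tool from outside, world axes, zero at the start; "ft_torque": the same for the moment, N m; "grip_width": finger opening in m.
Only numpy, scipy, OpenCV 4.12 (cv2) and the standard library are available. Lean on these libraries where they do the work, as an engineer would, in place of code of your own. Each camera call takes 0.05 s, during which the arm holds its last target.

TASK

Take the loose yellow stop station by its housing, not by the red button, and set it down upright and flat in its low blue dock, button at the dock's red end, and let go. Then test it: push the red mushroom button down until it latches and stays down when you let go, then grip the red head and turn it clockwise so that it pops back up and stays up. Do not knock the yellow oil bottle about, and leave the station sitting in its dock.

Things in the scene. Friction and masses are not known exactly. Their poses are not given: they have to be found in the camera images.
- station_grip (a point): Loose wireless stop station: box housing 170 mm long (its x) x 52 mm wide (its y) x 50 mm high, black below, yellow above, about 0.46 kg, standing upright on the worktop. This point lies inside the housing, 25 mm from its middle toward +x (the end away from the button), on the centre line, 34 mm above its underside: the place to grip it across its width from above. x runs along the housing from the button end to the plain end, z up.
- station_bottom (a point): Centre of the station's underside; axes as the station's (x from the button end to the plain end, z up).
- button_axis (a point): Point on the station's housing top (50 mm above its underside) where the button's vertical axis passes, 57 mm from the middle toward -x, on the centre line. Does not move with the button.
- station: The whole station with its button; origin at the centre of its underside, axes as above.
- red_head: Red round mushroom head, 44 mm in diameter, 26 mm thick, with white arrows on its top. Unpressed its underside is 16 mm and its top 42.5 mm above the housing top; latched it sits 10 mm lower. Its body's origin lies on the button axis: use head_top for its place.
- head_top (a point): Centre of the top of the red head; moves down with the button and turns with it.
- stop_press (a joint): How far the button is pressed, m: 0 = up, 0.013 = stop. It is sprung up (3.4 N at the top, 6 N at the stop, with about 1 N more as the latch snaps over). Pressed past about 0.011 it latches, and let go it rises to rest at about 0.010. Only turning the head frees it.
- stop_turn (a joint): Turn of the red head, rad, growing clockwise seen from above, 0 to 1.3 (stop). A weak spring brings it slowly back to 0 when let go. Turned past about 0.9 it draws the latch back and the button springs up (if the fingers hold the head, at the latest when they let go).
- dock_seat (a point): Centre of the top of the dock's 12 mm thick floor plate, where the centre of the station's underside belongs. x runs along the dock from its red-painted end (-x, for the button) to its grey end, z up.
- dock_button_end (a point): Point on the top of the dock's floor plate over which the button axis belongs, 57 mm from dock_seat toward the red end (-x).
- oil_bottle: Yellow oil bottle with red spout, a bystander, 53 mm in diameter, 142 mm tall, standing on the worktop between the places of the station and the dock; origin at the centre of its underside.
- dock: Fixed dock on the worktop, a low shoe 200 x 76 mm with a blue floor plate; origin at the centre of its underside, axes as dock_seat. U-shaped cheeks, red at one end and grey at the other, rise 15 mm above the floor plate, with 5 mm of play all round the housing. They reach 32 mm in from each end of the dock; between them its long sides are open for the fingers.

How it is judged:
On the way, in this order (a step that is already met when the one before it is completed fails the run):
1. the station sits in its dock, right way round, button up, let go (horizontal distance between station_bottom and dock_seat below 0.012 m and horizontal distance between button_axis and dock_button_end below 0.02 m and z of station_bottom in the frame of dock_seat below 0.004 m and angle between station_bottom's own z axis and vertical below 0.05 rad and contact force between the fingers and station below 0.3 N and value of joint stop_press below 0.004 m), for 0.2 s.
2. with the station in the dock the button is latched down and not touched (horizontal distance between station_bottom and dock_seat below 0.012 m and horizontal distance between button_axis and dock_button_end below 0.02 m and z of station_bottom in the frame of dock_seat below 0.004 m and angle between station_bottom's own z axis and vertical below 0.05 rad and contact force between the fingers and station below 0.3 N and value of joint stop_press above 0.008 m), for 0.2 s.
At the end, for the whole second after the job is handed in: The station stands at rest and untouched in its dock (centre within 12 mm of the dock's, button axis within 20 mm of its place at the red end, underside within 4 mm of the floor plate, within 0.05 rad of upright), with the button up again (within 3 mm of the top) (horizontal distance between station_bottom and dock_seat below 0.012 m and horizontal distance between button_axis and dock_button_end below 0.02 m and z of station_bottom in the frame of dock_seat below 0.004 m and angle between station_bottom's own z axis and vertical below 0.05 rad and contact force between the fingers and station below 0.3 N and value of joint stop_press below 0.003 m and linear speed of station below 0.02 m/s).
It fails at once if the station is lifted by the red button (contact force between the fingers and red_head above 1 N and height (world z) of station_grip above 0.075 m).
It fails at once if the oil bottle is knocked over or shoved more than 30 mm (distance of oil_bottle from where it was at the start of the episode above 0.03 m or angle between oil_bottle's own z axis and vertical above 0.5 rad).
It also fails if it takes over 69 s, if anything falls off the work surface, if the arm or the gripper's body presses on something with over 40 N, if the wrist force passes 120 N, or if a joint passes its speed limit or range.

## Working session

There is one attempt and no reset: what is moved stays moved. The work goes in short steps, Python scripts to look and compute and a tool call to move; the robot and the scene stay as the last step left them, time stands still between calls to the robot, and variables do not carry over. Pictures are saved under pics/ and viewed, and the job is handed in when it is done.

Besides the shell and the picture viewer there is one more tool, called after ">>>" as name([rows], argument=value, ...), one row to a line, values as JSON. arm_command: Moves the arm, as the interface text tells. Its arguments: {"type":"object","properties":{"increments":{"type":"array","items":{"type":"array","items":{"type":"number"}}},"force":{"type":"number"}},"required":["increments"]}

```bash
ls; mkdir -p pics; python3 - <<'E'
from rig import *
import cv2
s=state();print({k:s[k] for k in('clock','ee_pos','tool_rot','grip_width','wrist_force')})
for n in("scene","top"):
    p,d=read_camera(n);cv2.imwrite(f"pics/{n}0.png",p)
    m=camera_model(n);print(n,m)
print(camera_model("wrist"))
E
```

```text
pics
{'clock': 0.0, 'ee_pos': array([0.17921234, 0.57188235, 0.23044857]), 'tool_rot': array([ 1.51322413e-01,  9.88484022e-01, -8.96252539e-04, -2.50954292e-04]), 'grip_width': 0.08538090881191675, 'wrist_force': array([-0.55171577,  0.37906769, -1.01684367])}
scene {'camera_matrix': array([[459.89003779,   0.        , 272.07170426],
       [  0.        , 459.89003779, 208.72885085],
       [  0.        ,   0.        ,   1.        ]]), 'k1': -0.021564324645596513, 'pose': array([[ 0.50849727, -0.69831008,  0.50377928, -0.00952652],
       [-0.86087407, -0.4000181 ,  0.31445405, -0.3340391 ],
       [-0.0180656 , -0.59358955, -0.80456515,  0.8877932 ],
       [ 0.        ,  0.        ,  0.        ,  1.        ]])}
top {'camera_matrix': array([[445.3165091 ,   0.        , 285.50234132],
       [  0.        , 445.3165091 , 217.12403542],
       [  0.        ,   0.        ,   1.        ]]), 'k1': -0.08364338103050956, 'pose': array([[ 0.00885719, -0.99730747,  0.07279676,  0.44301054],
       [-0.99992547, -0.00822162,  0.00902573, -0.01284243],
       [-0.00840292, -0.07287128, -0.99730595,  1.0119711 ],
       [ 0.        ,  0.        ,  0.        ,  1.        ]])}
{'camera_matrix': array([[347.05846276,   0.        , 279.4884935 ],
       [  0.        , 347.05846276, 213.06973122],
       [  0.        ,   0.        ,   1.        ]]), 'k1': -0.025589889702732214, 'tool_from_camera': array([[ 3.07401585e-05, -9.65445398e-01, -2.60605417e-01,
         6.63471603e-02],
       [ 9.99999569e-01,  2.71479132e-04, -8.87771775e-04,
        -7.85051026e-04],
       [ 9.27844106e-04, -2.60605277e-01,  9.65444990e-01,
        -1.43142692e-01],
       [ 0.00000000e+00,  0.00000000e+00,  0.00000000e+00,
         1.00000000e+00]])}
```

View pics/scene0.png

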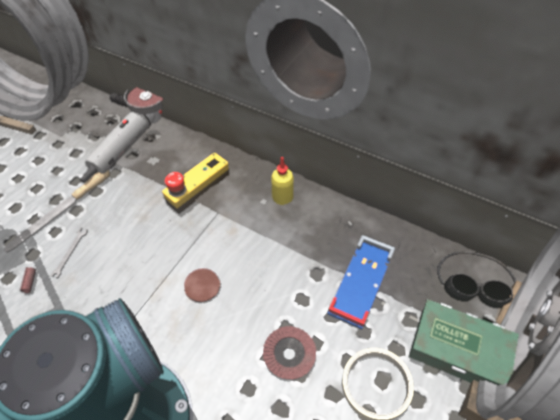

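View pics/top0.png

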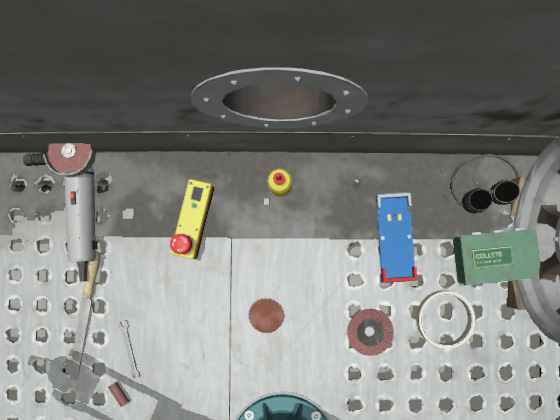

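The scene view shows the station at about (197,180), the bottle at (283,185) and the dock at (362,282) with its red end low in the picture. The top view shows the station at (193,218) with its button at (181,244), the bottle at (280,182) and the dock at (397,238) with its red end at row 274.

```bash
cat > h.py <<'E'
import numpy as np, cv2
from rig import *
from scipy.spatial.transform import Rotation as R
def pose(name,s=None):
    m=camera_model(name)
    if name!="wrist": return m,m["pose"]
    T=np.eye(4);T[:3,:3]=R.from_quat(s["tool_rot"]).as_matrix();T[:3,3]=s["ee_pos"]
    return m,T@m["tool_from_camera"]
def rays(m,T,uv):
    uv=np.asarray(uv,float).reshape(-1,1,2)
    n=cv2.undistortPoints(uv,m["camera_matrix"],np.array([m["k1"],0,0,0.]))[:,0]
    return np.c_[n,np.ones(len(n))]   # cam-frame, z=1
def plane(m,T,uv,z):
    r=rays(m,T,uv)@T[:3,:3].T; o=T[:3,3]
    return o+r*((z-o[2])/r[:,2])[:,None]
def deproj(m,T,mask,d):
    v,u=np.nonzero(mask&(d>0)); r=rays(m,T,np.c_[u,v])*d[v,u][:,None]
    return r@T[:3,:3].T+T[:3,3],np.c_[u,v]
def tri(obs):
    A=np.zeros((3,3));b=np.zeros(3)
    for m,T,uv in obs:
        r=(rays(m,T,[uv])@T[:3,:3].T)[0];r/=np.linalg.norm(r);P=np.eye(3)-np.outer(r,r);A+=P;b+=P@T[:3,3]
    x=np.linalg.solve(A,b)
    return x
def hsv(p): return cv2.cvtColor(p,cv2.COLOR_BGR2HSV)
def biggest(mask):
    n,l,st,c=cv2.connectedComponentsWithStats(mask.astype(np.uint8))
    i=1+np.argmax(st[1:,4]);return l==i
def comps(mask,amin=30):
    n,l,st,c=cv2.connectedComponentsWithStats(mask.astype(np.uint8))
    return [(l==i,st[i,4],c[i]) for i in range(1,n) if st[i,4]>=amin]
def masks(p):
    h=hsv(p);H,S,V=h[...,0],h[...,1],h[...,2]
    return dict(yel=(H>20)&(H<35)&(S>130)&(V>90),red=((H<8)|(H>172))&(S>150)&(V>90),blu=(H>100)&(H<125)&(S>130))
E
python3 - <<'E'
from h import *
for n in("top","scene"):
    p,d=read_camera(n);m,T=pose(n);M=masks(p)
    for k in M:
        for mk,a,c in comps(M[k],40):
            P,_=deproj(m,T,mk,d)
            z=np.percentile(P[:,2],[5,50,95])
            ctr=cv2.minAreaRect(np.argwhere(mk)[:,::-1].astype(np.float32))
            print(n,k,a,c.round(1),"z",z.round(4),"med",np.median(P,0).round(4),"rect",[np.round(x,1) for x in ctr])
E
```

```text
top yel 401 [280.  183.4] z [0.0447 0.0833 0.0898] med [0.5793 0.0061 0.0833] rect [array([279.5, 182. ]), array([26., 23.]), np.float64(90.0)]
top yel 246 [200.8 219.4] z [0.034  0.0463 0.0502] med [0.5071 0.181  0.0463] rect [array([199.1, 219.2]), array([21.3, 78. ]), np.float64(2.3)]
top red 94 [278.3 178.1] z [0.107  0.1105 0.1379] med [0.5869 0.0106 0.1105] rect [array([278., 178.]), array([10., 10.]), np.float64(90.0)]
top red 184 [180.5 243.6] z [0.0775 0.0894 0.0928] med [0.4522 0.2159 0.0894] rect [array([180. , 243.5]), array([19., 20.]), np.float64(90.0)]
top red 162 [399.6 276.9] z [0.0222 0.0264 0.0294] med [ 0.3822 -0.2582  0.0264] rect [array([399.1, 274.3]), array([12.7, 33.6]), np.float64(86.3)]
top blu 2352 [395.3 237.9] z [0.0086 0.0118 0.0146] med [ 0.4686 -0.2518  0.0118] rect [array([394.9, 237. ]), array([80. , 33.4]), np.float64(85.6)]
scene yel 585 [203.3 178.4] z [0.032  0.0479 0.0528] med [0.5252 0.1816 0.0479] rect [array([196.5, 179.8]), array([20.9, 69.6]), np.float64(51.8)]
scene yel 486 [282.5 187. ] z [0.0206 0.0655 0.0904] med [ 0.571  -0.002   0.0655] rect [array([282.6, 185.8]), array([32.6, 20.3]), np.float64(85.2)]
scene red 91 [281.8 167.3] z [0.1029 0.1112 0.1351] med [0.5857 0.0082 0.1112] rect [array([282.5, 165.5]), array([ 9., 15.]), np.float64(0.0)]
scene red 146 [174.  180.8] z [0.0837 0.0907 0.0945] med [0.4471 0.2119 0.0907] rect [array([173.5, 180. ]), array([14., 17.]), np.float64(90.0)]
scene red 121 [348.  314.2] z [0.0236 0.0265 0.0292] med [ 0.3781 -0.2625  0.0265] rect [array([348.2, 311.2]), array([36.3, 12.2]), np.float64(21.5)]
scene blu 2146 [361.5 280.9] z [0.0094 0.0119 0.0145] med [ 0.4659 -0.2524  0.0119] rect [array([362.3, 279.6]), array([35.4, 70.8]), np.float64(23.5)]
```

>>> arm_command([
  [0,0,0,-0.042,-0.027,0,1],
  [0,0,0,-0.084,-0.054,0,1],
  [0,0,0,-0.126,-0.081,0,1],
  [0,0,0,-0.168,-0.108,0,1],
  [0,0,0,-0.21,-0.135,0,1],
  [0,0,0,-0.252,-0.162,0,1],
  [0,0,0,-0.294,-0.19,0,1],
  [0,0,0,-0.336,-0.218,0,1],
  [0,0,0,-0.38,-0.246,0,1],
  [0,0,0,-0.42,-0.272,0,1],
])

```text
clock: 1.2
ee_pos: [0.4994, 0.1861, 0.2313]
tool_rot: [0.151, 0.988, 0.0, 0.0]
wrist_force: [0.8, 0.5, -0.2]
grip_width: 0.0854
```

```bash
python3 - <<'E'
from h import *
s=state();p,d=read_camera("wrist");cv2.imwrite("pics/w1.png",p);np.savez("w1.npz",p=p,d=d,e=s["ee_pos"],q=s["tool_rot"])
print(s["clock"],s["ee_pos"],s["tool_rot"],np.abs(s["dq"]).max())
E
```

```text
1.2 [0.49935483 0.18610297 0.23133688] [1.51415433e-01 9.88470213e-01 5.00565738e-05 5.22733375e-05] 0.873244108414798
```

View pics/w1.png

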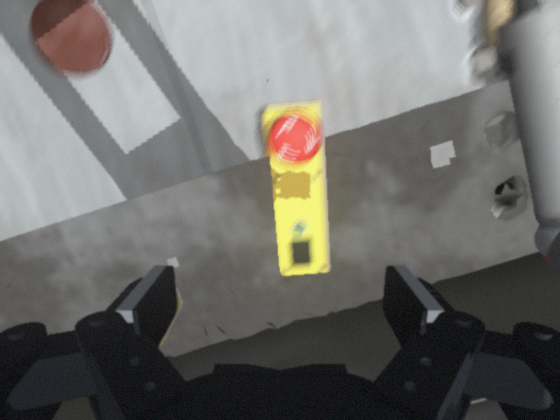

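The wrist picture shows the station from about (290,103) to (305,273) with the button at (295,138). It is blurred because the arm was still moving, so I'll take it again at rest.

```bash
python3 - <<'E'
from h import *
for i in range(4): read_camera("wrist")
s=state();p,d=read_camera("wrist");cv2.imwrite("pics/w2.png",p)
print(s["clock"],s["ee_pos"],s["tool_rot"],np.abs(s["dq"]).max())
m,T=pose("wrist",s);h=hsv(p);H,S,V=h[...,0],h[...,1],h[...,2]
mk=biggest((H>18)&(H<36)&(S>90)&(V>110)&(np.indices(H.shape)[0]<300))
P,uv=deproj(m,T,mk,d)
zt=np.median(P[:,2]);print("top z",zt,len(P),np.percentile(P[:,2],[5,95]))
red=biggest(((H<8)|(H>172))&(S>120)&(V>90)&mk.__class__(mk.shape).__eq__(0)|False) if 0 else None
rm=((H<8)|(H>172))&(S>120)&(V>120); rm[:, :200]=0; rm[:,400:]=0; rm[300:]=0; rm=biggest(rm)
Pr,_=deproj(m,T,rm,d); print("red z",np.percentile(Pr[:,2],[5,50,95]))
uvb=np.argwhere(mk|rm)[:,::-1].astype(np.float32)
# yellow outline at top height
top=np.argwhere(mk)[:,::-1].astype(np.float32)
W=plane(m,T,top,zt)[:,:2]
(c,wh,a)=cv2.minAreaRect((W*1000).astype(np.float32)); print("rect",np.round(c,1),np.round(wh,1),a)
q=plane(m,T,[np.argwhere(rm)[:,::-1].mean(0)],np.median(Pr[:,2]));print("red",q)
cv2.imwrite("pics/m2.png",(mk*255+rm*120).astype(np.uint8))
print(d[[200,240,100,290],[300,300,400,200]])
E
```

```text
1.45 [0.49783496 0.18785175 0.23094615] [ 1.51903870e-01  9.88395044e-01 -1.23426500e-05 -6.71390987e-04] 0.031507728155873826
top z 0.050448845468368475 6299 [0.04848271 0.05178454]
red z [0.08924904 0.09224968 0.09382847]
rect [505.9 203.3] [ 51.9 168.4] 77.09484100341797
red [[0.44960908 0.21577927 0.09224968]]
[0.33167434 0.34078154 0.35584491 0.40470377]
```

View pics/w2.png

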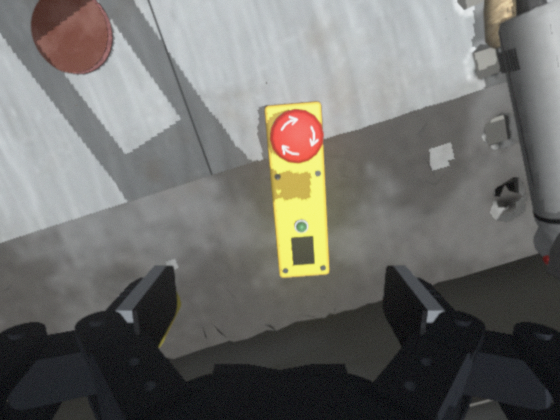

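View pics/m2.png

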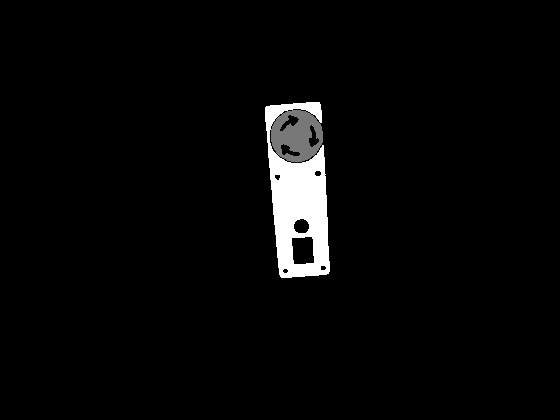

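>>> arm_command([
  [0,0,-0.03,-0.01,0.007,0.01,1],
  [0,0,-0.06,-0.02,0.014,0.03,1],
  [0,0,-0.08,-0.028,0.019,0.06,1],
  [0,0,-0.08,-0.028,0.019,0.09,1],
  [0,0,-0.08,-0.028,0.019,0.12,1],
  [0,0,-0.08,-0.028,0.019,0.131,1],
  [0,0,-0.08,-0.028,0.019,0.131,1],
  [0,0,-0.08,-0.028,0.019,0.131,1],
  [0,0,-0.08,-0.028,0.019,0.131,1],
  [0,0,-0.08,-0.028,0.019,0.131,1],
])

```text
clock: 2.5
ee_pos: [0.5319, 0.1981, 0.1018]
tool_rot: [0.112, 0.994, 0.0, 0.001]
wrist_force: [-0.7, -0.1, -0.2]
grip_width: 0.0853
```

```bash
cat > st.py <<'E'
from h import *
import sys
s=state();Rm=R.from_quat(s["tool_rot"]).as_matrix()
print(s["clock"],"ee",s["ee_pos"].round(4),"xang",np.degrees(np.arctan2(Rm[1,0],Rm[0,0])).round(2),"tilt",Rm[:2,2].round(4),"grip",round(s["grip_width"],4),"F",s["wrist_force"].round(1),"q6",s["qpos"].round(3))
if len(sys.argv)>3:
    t=np.array([float(x) for x in sys.argv[1:4]]);print("to go (tool)",(Rm.T@(t-s["ee_pos"])).round(4))
E
python3 st.py 0.5303 0.1977 0.016; python3 - <<'E'
from h import *
s=state();p,d=read_camera("wrist");cv2.imwrite("pics/w3.png",p)
E
```

```text
2.5 ee [0.5319 0.1981 0.1018] xang 167.19 tilt [0.0028 0.0006] grip 0.0853 F [-0.7 -0.1 -0.2] q6 [ 0.235  0.459  1.72  -0.     0.959 -1.112]
to go (tool) [ 0.0017 -0.0008  0.0858]
```

View pics/w3.png

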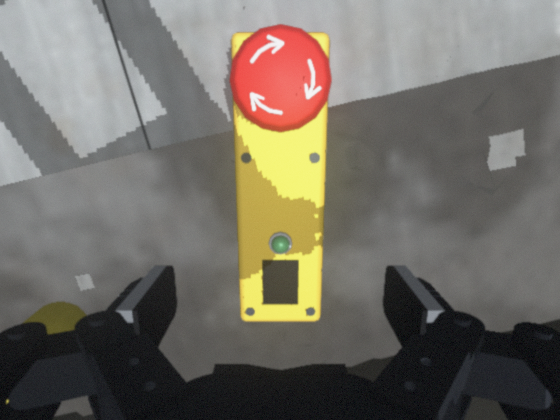

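The station lies centred between the fingers and parallel to them, with its edges at columns 240 and 323. Next I descend and close.

>>> arm_command([
  [0,0,0,0.001,0,0.02,1],
  [0,0,0,0.001,0,0.04,1],
  [0,0,0,0.001,0,0.06,1],
  [0,0,0,0.001,0,0.075,1],
  [0,0,0,0.001,0,0.085,1],
  [0,0,0,0.001,0,0.086,1],
  [0,0,0,0.001,0,0.086,0.3],
  [0,0,0,0.001,0,0.086,0.3],
  [0,0,0,0.001,0,0.086,0.3],
  [0,0,0,0.001,0,0.086,0.3],
], force=50)

```text
clock: 3.55
ee_pos: [0.5307, 0.1983, 0.0154]
tool_rot: [0.112, 0.994, 0.0, 0.001]
wrist_force: [-1.4, 0.6, 5.6]
grip_width: 0.0515
```

```bash
python3 st.py 0.5303 0.1977 0.016; python3 - <<'E'
from h import *
p,d=read_camera("scene");cv2.imwrite("pics/s4.png",p)
# dock measurement from top camera
for n in("top","scene"):
    p,d=read_camera(n);m,T=pose(n);M=masks(p)
    b=biggest(M["blu"]);P,uv=deproj(m,T,b,d)
    z=np.median(P[:,2]);W=plane(m,T,uv,z)[:,:2]
    r=cv2.minAreaRect((W*1000).astype(np.float32));print(n,"blue z",z.round(4),[np.round(x,1) for x in r])
    h=hsv(p);x0,y0=uv.min(0)-12;x1,y1=uv.max(0)+12
    cv2.imwrite(f"pics/dock_{n}.png",cv2.resize(p[y0:y1,x0:x1],None,fx=5,fy=5,interpolation=cv2.INTER_NEAREST));print(x0,y0)
E
```

```text
3.55 ee [0.5307 0.1983 0.0154] xang 167.18 tilt [0.002  0.0005] grip 0.0515 F [-1.4  0.6  5.6] q6 [ 0.236  0.585  1.779  0.     0.775 -1.111]
to go (tool) [ 0.0003 -0.0006 -0.0006]
top blue z 0.0117 [array([ 473.6, -250.7]), array([180.2,  75.8]), np.float64(3.9)]
365 185
scene blue z 0.0119 [array([ 477. , -251.5]), array([171.3,  72.8]), np.float64(4.1)]
324 231
```

View pics/dock_top.png

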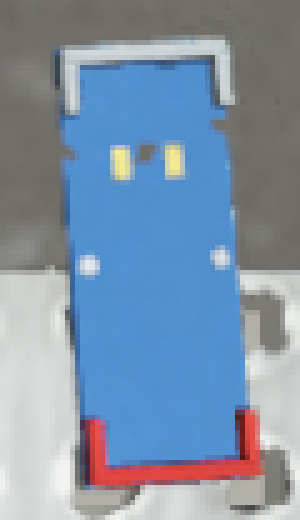

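View pics/s4.png

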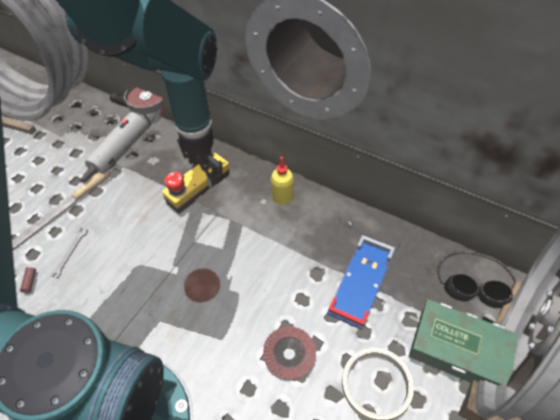

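The grip is on at 51.5 mm, and the bottle at (283,185) and the dock are untouched. I lift clear of the bottle and move to a point beside the dock to look again.

>>> arm_command([
  [0,0,0,0,0,-0.01,0.3],
  [0,0,0,0,0,-0.035,0.3],
  [0,0,0,0,0,-0.07,0.3],
  [0,0,0,0,0,-0.105,0.3],
  [0,0,0,0,0,-0.14,0.3],
  [0,0,0,0,0,-0.165,0.3],
  [0,0,0,0,0,-0.18,0.3],
  [0,0,0,0,0,-0.185,0.3],
  [0,0,0,0,0,-0.185,0.3],
  [0,0,0,0,0,-0.185,0.3],
])

```text
clock: 4.7
ee_pos: [0.5287, 0.1976, 0.1982]
tool_rot: [0.112, 0.994, -0.0, -0.001]
wrist_force: [-0.3, 0.5, -4.5]
grip_width: 0.0512
```

```bash
python3 st.py 0.48 -0.1 0.2
```

```text
4.7 ee [0.5287 0.1976 0.1982] xang 167.17 tilt [-0.0022 -0.0007] grip 0.0512 F [-0.3  0.5 -4.5] q6 [ 0.235  0.342  1.627 -0.     1.175 -1.112]
to go (tool) [-0.0185 -0.301  -0.0015]
```

>>> arm_command([
  [0,0,-0.02,-0.001,-0.02,0,0.3],
  [0,0,-0.06,-0.004,-0.06,0,0.3],
  [0,0,-0.1,-0.006,-0.1,0,0.3],
  [0,0,-0.14,-0.009,-0.14,0,0.3],
  [0,0,-0.18,-0.011,-0.18,0,0.3],
  [0,0,-0.22,-0.014,-0.22,0,0.3],
  [0,0,-0.26,-0.016,-0.26,0,0.3],
  [0,0,-0.29,-0.018,-0.29,0,0.3],
  [0,0,-0.29,-0.018,-0.3,0,0.3],
  [0,0,-0.29,-0.018,-0.3,0,0.3],
])

```text
clock: 5.7
ee_pos: [0.4798, -0.0994, 0.1983]
tool_rot: [-0.032, 0.999, 0.0, -0.001]
wrist_force: [1.1, 0.5, -4.9]
grip_width: 0.0514
```

```bash
python3 - <<'E'
from h import *
for i in range(4): read_camera("wrist")
s=state();p,d=read_camera("wrist");cv2.imwrite("pics/w5.png",p)
print(s["clock"],s["ee_pos"],np.abs(s["dq"]).max(),s["grip_width"])
m,T=pose("wrist",s);M=masks(p)
b=biggest(M["blu"]);P,uv=deproj(m,T,b,d)
z=np.median(P[:,2]);W=plane(m,T,uv,z)[:,:2]
r=cv2.minAreaRect((W*1000).astype(np.float32));print("blue z",z.round(4),[np.round(x,1) for x in r])
np.savez("w5.npz",p=p,d=d,T=T)
E
```

```text
5.9 [ 0.48062057 -0.09731449  0.19891505] 0.0066254018066784276 0.05136792723168021
blue z 0.0126 [array([ 470.7, -251.3]), array([179.9,  76. ]), np.float64(4.1)]
```

View pics/w5.png

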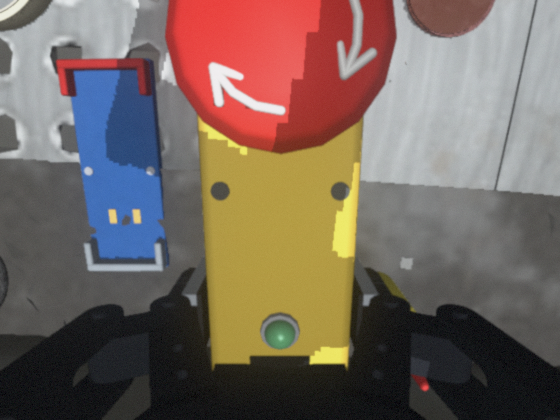

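The wrist view shows the dock at left: red end near (60–150, 60–95), grey end at row 270, plate edges at columns 75–165. The station is held straight, with its screws at columns 220 and 340. I'll zoom in on the cheeks.

```bash
python3 - <<'E'
import cv2
p=cv2.imread("pics/w5.png")
a=cv2.resize(p[45:110,40:180],None,fx=5,fy=5,interpolation=cv2.INTER_CUBIC)
b=cv2.resize(p[230:285,70:210],None,fx=5,fy=5,interpolation=cv2.INTER_CUBIC)
import numpy as np
cv2.imwrite("pics/z5.png",np.vstack([a,b])[:600])
E
```

```text
(no output)
```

View pics/z5.png

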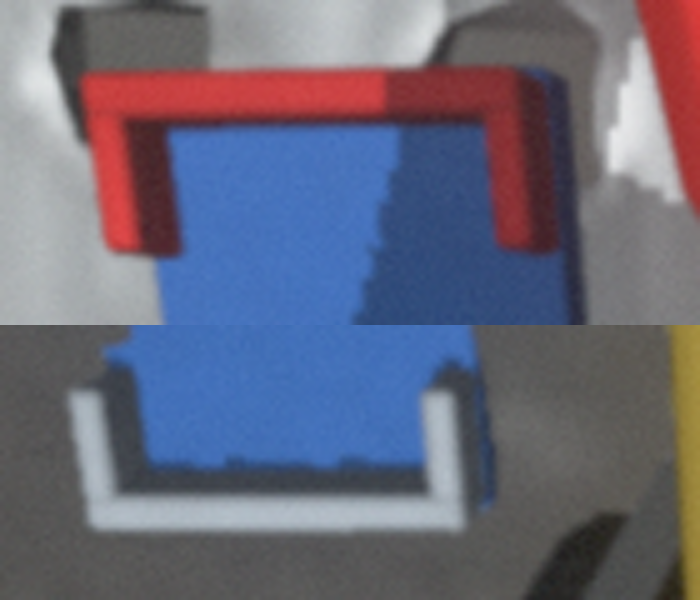

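```bash
python3 - <<'E'
from h import *
T=np.load("w5.npz")["T"]
def rep(n,m,T,c):
    W=plane(m,T,c,0.027);rl,rr,gl,gr=W
    c=W.mean(0);ax=(gl+gr-rl-rr)/2
    lat=((rl-rr)+(gl-gr))/2
    print(n,"c",c.round(4),"len",np.linalg.norm(ax).round(4),"yaw",np.degrees(np.arctan2(ax[1],ax[0])).round(2),"wid",np.linalg.norm(lat).round(4),"yawlat",np.degrees(np.arctan2(lat[1],lat[0])).round(2), "red",((rl+rr)/2).round(4))
rep("wrist",camera_model("wrist"),T,np.array([[56.6,60],[143.6,59],[88.4,270.6],[162.6,270.6]])-.4)
m,Tt=pose("top");rep("top",m,Tt,np.array([[383.4,281.8],[417.6,279.4],[377,194.6],[410.8,193]])-.4)
# station in hand: yellow top edges in tool frame
f=np.load("w5.npz");p,d=f["p"],f["d"];mw=camera_model("wrist");TC=mw["tool_from_camera"]
h=hsv(p);mk=(h[...,0]>18)&(h[...,0]<36)&(h[...,1]>90)&(h[...,2]>70)
for v in(150,200,250,300):
    u=np.nonzero(mk[v,190:375])[0]+190;print(v,u.min(),u.max(),d[v,300])
    zc=np.median(d[v,270:290]);r=rays(mw,None,[[u.min(),v],[u.max()+1,v]])*zc
    print((r@TC[:3,:3].T+TC[:3,3]).round(4))
E
```

```text
wrist c [ 0.4707 -0.2519  0.027 ] len 0.194 yaw 3.82 wid 0.0746 yawlat -86.06 red [ 0.3739 -0.2584  0.027 ]
top c [ 0.4737 -0.2514  0.027 ] len 0.1931 yaw 3.96 wid 0.0763 yawlat 93.71 red [ 0.3774 -0.2581  0.027 ]
150 199 360 0.070161246
[[ 0.0608 -0.0166 -0.0733]
 [ 0.0608  0.0156 -0.0733]]
200 202 358 0.109428905
[[ 0.0419 -0.0253 -0.0354]
 [ 0.0419  0.0247 -0.0354]]
250 205 355 0.11512786
[[ 0.0247 -0.0254 -0.0351]
 [ 0.0247  0.0248 -0.035 ]]
300 208 351 0.12060395
[[ 0.0062 -0.0255 -0.035 ]
 [ 0.0062  0.0245 -0.0349]]
```

```bash
python3 st.py 0.4967 -0.2497 0.07
```

```text
5.95 ee [ 0.4807 -0.0973  0.199 ] xang -176.13 tilt [-0.0006  0.0006] grip 0.0514 F [-0.3  0.7 -4.2] q6 [-0.341  0.237  1.781  0.     1.124 -1.979]
to go (tool) [-0.0057 -0.1532  0.129 ]
```

>>> arm_command([
  [0,0,0,-0.001,-0.025,0,0.3],
  [0,0,0,-0.002,-0.06,0,0.3],
  [0,0,0,-0.004,-0.095,0.0,0.3],
  [0,0,0,-0.005,-0.125,0.01,0.3],
  [0,0,0,-0.006,-0.145,0.03,0.3],
  [0,0,0,-0.006,-0.152,0.06,0.3],
  [0,0,0,-0.006,-0.153,0.09,0.3],
  [0,0,0,-0.006,-0.153,0.115,0.3],
  [0,0,0,-0.006,-0.153,0.129,0.3],
  [0,0,0,-0.006,-0.153,0.129,0.3],
])

```text
clock: 6.95
ee_pos: [0.4957, -0.2489, 0.0681]
tool_rot: [-0.034, 0.999, 0.001, -0.002]
wrist_force: [0.3, -0.6, -4.4]
grip_width: 0.0514
```

```bash
python3 - <<'E'
from h import *
for i in range(3): p,d=read_camera("scene")
cv2.imwrite("pics/s6.png",cv2.resize(p[180:360,250:500],None,fx=3,fy=3));
p,d=read_camera("top");cv2.imwrite("pics/t6.png",cv2.resize(p[150:330,300:500],None,fx=3,fy=3))
E
python3 st.py 0.4967 -0.2497 0.028
```

```text
7.15 ee [ 0.498  -0.251   0.0714] xang -176.16 tilt [ 0.0018 -0.0012] grip 0.0511 F [ 0.3 -0.2 -5. ] q6 [-0.591  0.491  1.766 -0.     0.883 -2.228]
to go (tool) [0.0013 0.0015 0.0434]
```

View pics/s6.png

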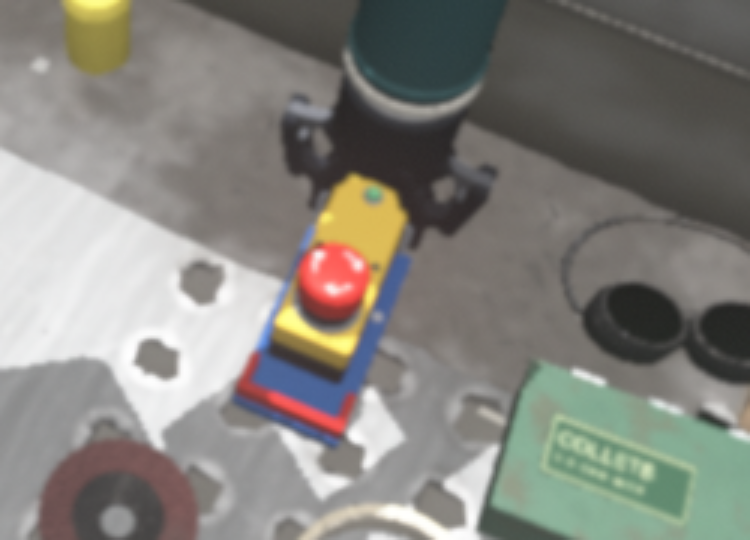

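View pics/t6.png

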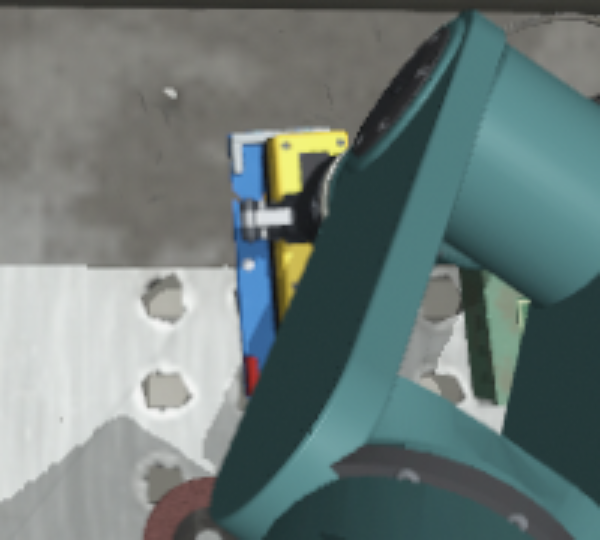

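The scene view shows the station hanging straight over the dock, button over the red end, and the bottle still standing. I lower it.

>>> arm_command([
  [0,0,0,0.001,0.0015,0.01,0.3],
  [0,0,0,0.001,0.0015,0.02,0.3],
  [0,0,0,0.001,0.0015,0.028,0.3],
  [0,0,0,0.001,0.0015,0.034,0.3],
  [0,0,0,0.001,0.0015,0.038,0.3],
  [0,0,0,0.001,0.0015,0.041,0.3],
  [0,0,0,0.001,0.0015,0.043,0.3],
  [0,0,0,0.001,0.0015,0.043,0.3],
  [0,0,0,0.001,0.0015,0.043,0.3],
  [0,0,0,0.001,0.0015,0.043,0.3],
])

```text
clock: 8.15
ee_pos: [0.496, -0.2496, 0.0275]
tool_rot: [-0.033, 0.999, -0.0, 0.0]
wrist_force: [-0.2, 0.1, -5.0]
grip_width: 0.0514
```

```bash
python3 st.py 0.4967 -0.2497 0.0275;python3 - <<'E'
from h import *
p,d=read_camera("scene")
cv2.imwrite("pics/s7.png",cv2.resize(p[180:360,250:500],None,fx=3,fy=3));
E
```

```text
8.15 ee [ 0.496  -0.2496  0.0275] xang -176.21 tilt [ 0.0004 -0.0004] grip 0.0514 F [-0.2  0.1 -5. ] q6 [-0.591  0.556  1.798 -0.     0.787 -2.227]
to go (tool) [-0.0007 -0.0001 -0.    ]
```

View pics/s7.png

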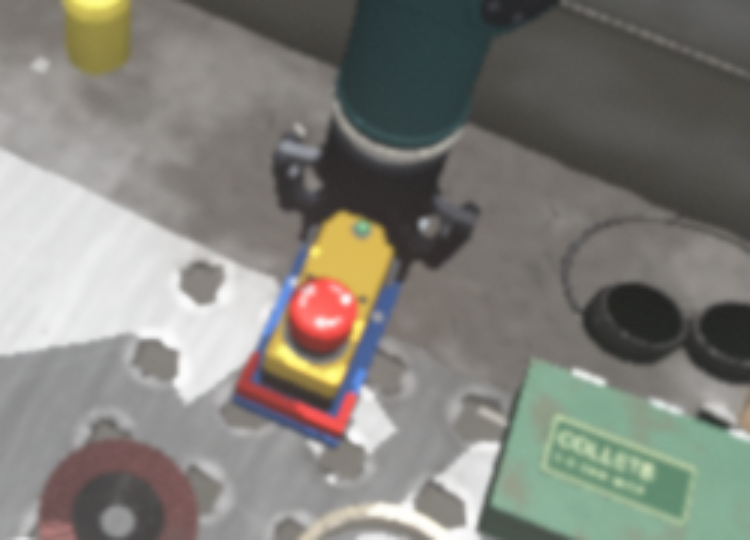

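The station is inside the cheeks, but the wrist still carries its weight (-5 N), so I lower it a few more millimetres.

>>> arm_command([
  [0,0,0,0,0,0.0005,0.3],
  [0,0,0,0,0,0.001,0.3],
  [0,0,0,0,0,0.0015,0.3],
  [0,0,0,0,0,0.002,0.3],
  [0,0,0,0,0,0.002,0.3],
  [0,0,0,0,0,0.002,0.3],
  [0,0,0,0,0,0.002,0.3],
  [0,0,0,0,0,0.002,0.3],
  [0,0,0,0,0,0.002,0.3],
  [0,0,0,0,0,0.002,0.3],
])

```text
clock: 9.2
ee_pos: [0.496, -0.2497, 0.0274]
tool_rot: [-0.033, 0.999, -0.0, 0.0]
wrist_force: [-4.8, 0.9, 17.6]
grip_width: 0.0515
```

The force is now +17.6 N with no further travel, so the station is seated. I open and back off straight up.

>>> arm_command([
  [0,0,0,0,0,0.001,0.3],
  [0,0,0,0,0,0.001,1],
  [0,0,0,0,0,0.001,1],
  [0,0,0,0,0,0.001,1],
  [0,0,0,0,0,0.001,1],
  [0,0,0,0,0,0,1],
  [0,0,0,0,0,-0.01,1],
  [0,0,0,0,0,-0.04,1],
  [0,0,0,0,0,-0.08,1],
  [0,0,0,0,0,-0.12,1],
])

```text
clock: 10.2
ee_pos: [0.4953, -0.2491, 0.1468]
tool_rot: [-0.033, 0.999, 0.0, -0.0]
wrist_force: [1.2, -0.2, -0.1]
grip_width: 0.086
```

>>> arm_command([
  [0,0,0,0,0,-0.03,1],
  [0,0,0,0,0,-0.06,1],
  [0,0,0,0,0,-0.09,1],
  [0,0,0,0,0,-0.1,1],
  [0,0,0,0,0,-0.1,1],
  [0,0,0,0,0,-0.1,1],
  [0,0,0,0,0,-0.1,1],
  [0,0,0,0,0,-0.1,1],
  [0,0,0,0,0,-0.1,1],
  [0,0,0,0,0,-0.1,1],
])

```text
clock: 11.2
ee_pos: [0.4956, -0.2493, 0.2447]
tool_rot: [-0.033, 0.999, 0.0, -0.0]
wrist_force: [0.1, -0.3, -0.9]
grip_width: 0.0859
```

```bash
cat > meas.py <<'E'
from h import *
import sys
s=state();p,d=read_camera("wrist");cv2.imwrite(f"pics/{sys.argv[1]}.png",p)
m,T=pose("wrist",s);h=hsv(p);H,S,V=h[...,0],h[...,1],h[...,2]
r=((H<8)|(H>172))&(S>120)&(V>70)
P,uv=deproj(m,T,r,d);k=(P[:,2]>0.07)&(P[:,2]<0.12);z=np.median(P[k,2])
rm=np.zeros(r.shape,bool);rm[uv[k,1],uv[k,0]]=1;rm=biggest(rm)
hull=cv2.convexHull(np.argwhere(rm)[:,::-1].astype(np.int32))
(c,rad)=cv2.minEnclosingCircle(hull)
print("head z top",z.round(4),"c",plane(m,T,[c],z)[0].round(4),"rad px",round(rad,1))
y=biggest((H>18)&(H<36)&(S>90)&(V>70));P,uv=deproj(m,T,y,d);zy=np.median(P[:,2])
W=plane(m,T,uv,zy)[:,:2];rr=cv2.minAreaRect((W*1000).astype(np.float32));print("yel z",zy.round(4),[np.round(x,1) for x in rr])
# plane fit tilt
k=abs(P[:,2]-zy)<.006;A=np.c_[P[k,:2],np.ones(k.sum())];q=np.linalg.lstsq(A,P[k,2],rcond=None)[0];print("tilt",q[:2].round(4))
b=biggest(masks(p)["blu"]);P,_=deproj(m,T,b,d);print("blue z",np.median(P[:,2]).round(4))
E
python3 st.py; python3 meas.py w8
```

```text
11.2 ee [ 0.4956 -0.2493  0.2447] xang -176.2 tilt [-0.001   0.0005] grip 0.0859 F [ 0.1 -0.3 -0.9] q6 [-0.591  0.282  1.59  -0.     1.27  -2.228]
head z top 0.1045 c [ 0.4138 -0.2558  0.1045] rad px 27.5
yel z 0.0625 [array([ 485.9, -251.2]), array([137.9,  51.7]), np.float64(3.8)]
tilt [-0.0007 -0.0009]
blue z 0.0126
```

View pics/w8.png

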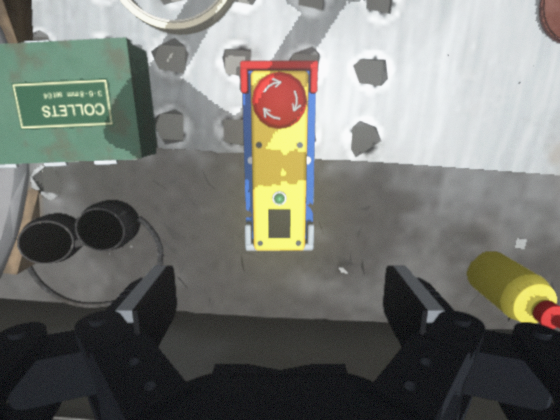

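The station is in the dock: housing top at 62.5 mm and level, red head at pixel (280,100) inside the red cheek. Head top is at z = 0.1045 and the bottle is upright. I shut the fingers and go over the button.

>>> arm_command([
  [0,0,0,0.02,0,0,0],
  [0,0,0,0.05,-0.001,0.01,0],
  [0,0,0,0.075,-0.001,0.03,0],
  [0,0,0,0.082,-0.001,0.06,0],
  [0,0,0,0.082,-0.001,0.09,0],
  [0,0,0,0.082,-0.001,0.115,0],
  [0,0,0,0.082,-0.001,0.12,0],
  [0,0,0,0.082,-0.001,0.12,0],
  [0,0,0,0.082,-0.001,0.12,0],
  [0,0,0,0.082,-0.001,0.12,0],
])

```text
clock: 12.25
ee_pos: [0.415, -0.2566, 0.1266]
tool_rot: [-0.033, 0.999, -0.001, 0.001]
wrist_force: [-0.4, -0.1, -0.1]
grip_width: 0.0006
```

```bash
python3 st.py 0.414 -0.2557 0.1045
```

```text
12.25 ee [ 0.415  -0.2566  0.1266] xang -176.2 tilt [ 0.002  -0.0018] grip 0.0006 F [-0.4 -0.1 -0.1] q6 [-0.695  0.328  1.87  -0.     0.94  -2.332]
to go (tool) [0.001  0.001  0.0221]
```

>>> arm_command([
  [0,0,0,0,0,0.012,0],
  [0,0,0,0,0,0.02,0],
  [0,0,0,0,0,0.023,0],
  [0,0,0,0,0,0.026,0],
  [0,0,0,0,0,0.029,0],
  [0,0,0,0,0,0.031,0],
  [0,0,0,0,0,0.033,0],
  [0,0,0,0,0,0.034,0],
  [0,0,0,0,0,0.035,0],
  [0,0,0,0,0,0.035,0],
])

```text
clock: 13.25
ee_pos: [0.4145, -0.2563, 0.0911]
tool_rot: [-0.033, 0.999, -0.0, 0.0]
wrist_force: [-1.7, 1.4, 12.2]
grip_width: -0.0002
```

```bash
python3 st.py 0.414 -0.2557 0.0915
```

```text
13.25 ee [ 0.4145 -0.2563  0.0911] xang -176.21 tilt [ 0.0008 -0.0009] grip -0.0002 F [-1.7  1.4 12.2] q6 [-0.696  0.384  1.904 -0.     0.853 -2.332]
to go (tool) [ 0.0004  0.0006 -0.0004]
```

The force is 12 N at 13 mm of travel, so the button is on its stop. I let go and look.

>>> arm_command([
  [0,0,0,0,0,-0.005,0],
  [0,0,0,0,0,-0.02,0],
  [0,0,0,0,0,-0.05,0],
  [0,0,0,-0.02,0,-0.08,0.5],
  [0,0,0,-0.05,0,-0.1,1],
  [0,0,0,-0.06,0,-0.1,1],
  [0,0,0,-0.06,0,-0.1,1],
  [0,0,0,-0.06,0,-0.1,1],
  [0,0,0,-0.06,0,-0.1,1],
  [0,0,0,-0.06,0,-0.1,1],
])

```text
clock: 14.25
ee_pos: [0.4723, -0.2514, 0.1892]
tool_rot: [-0.033, 0.999, 0.001, -0.001]
wrist_force: [0.6, 0.3, -0.3]
grip_width: 0.0852
```

```bash
python3 st.py; python3 meas.py w9
```

```text
14.25 ee [ 0.4723 -0.2514  0.1892] xang -176.24 tilt [-0.0024  0.0014] grip 0.0852 F [ 0.6  0.3 -0.3] q6 [-0.618  0.311  1.7   -0.     1.133 -2.254]
head z top 0.0946 c [ 0.4136 -0.2558  0.0946] rad px 31.5
yel z 0.0624 [array([ 470.6, -252.1]), array([167.1,  52. ]), np.float64(3.7)]
tilt [ 0.0011 -0.0002]
blue z 0.0126
```

View pics/w9.png

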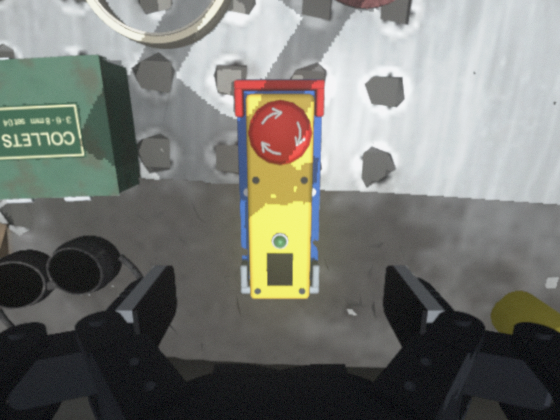

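The button is latched and untouched: head top at z = 0.0946, seen at (280,132), with the station still flat. Next I go over the head with the fingers open.

>>> arm_command([
  [0,0,0,0.02,0,0,1],
  [0,0,0,0.05,0,0.01,1],
  [0,0,0,0.059,0,0.03,1],
  [0,0,0,0.059,0,0.06,1],
  [0,0,0,0.059,0,0.08,1],
  [0,0,0,0.059,0,0.08,1],
  [0,0,0,0.059,0,0.08,1],
  [0,0,0,0.059,0,0.08,1],
  [0,0,0,0.059,0,0.08,1],
  [0,0,0,0.059,0,0.08,1],
])

```text
clock: 15.3
ee_pos: [0.4156, -0.2562, 0.1112]
tool_rot: [-0.033, 0.999, -0.001, 0.001]
wrist_force: [-0.2, -0.1, 0.1]
grip_width: 0.0854
```

```bash
python3 st.py 0.4137 -0.2557 0.072
```

```text
15.3 ee [ 0.4156 -0.2562  0.1112] xang -176.2 tilt [ 0.0014 -0.0013] grip 0.0854 F [-0.2 -0.1  0.1] q6 [-0.694  0.353  1.884 -0.     0.903 -2.331]
to go (tool) [0.0019 0.0007 0.0392]
```

>>> arm_command([
  [0,0,0,0.001,0.0005,0.015,1],
  [0,0,0,0.001,0.0005,0.03,1],
  [0,0,0,0.001,0.0005,0.039,1],
  [0,0,0,0.001,0.0005,0.039,1],
  [0,0,0,0.001,0.0005,0.039,0.3],
  [0,0,0,0.001,0.0005,0.039,0.3],
  [0,0,0,0.001,0.0005,0.039,0.3],
  [0,0,0,0.001,0.0005,0.039,0.3],
  [0,0,0,0.001,0.0005,0.039,0.3],
  [0,0,0,0.001,0.0005,0.039,0.3],
], force=35)

```text
clock: 16.3
ee_pos: [0.4143, -0.2556, 0.0718]
tool_rot: [-0.033, 0.999, -0.0, 0.0]
wrist_force: [0.5, 1.5, 5.2]
grip_width: 0.0427
```

```bash
python3 st.py 0.4137 -0.2557 0.072; python3 - <<'E'
from h import *
p,d=read_camera("scene")
cv2.imwrite("pics/s10.png",cv2.resize(p[180:360,250:500],None,fx=3,fy=3));
E
```

```text
16.3 ee [ 0.4143 -0.2556  0.0718] xang -176.21 tilt [ 0.0007 -0.0006] grip 0.0427 F [0.5 1.5 5.2] q6 [-0.695  0.415  1.921  0.     0.805 -2.332]
to go (tool) [ 0.0006 -0.0001 -0.0002]
```

View pics/s10.png

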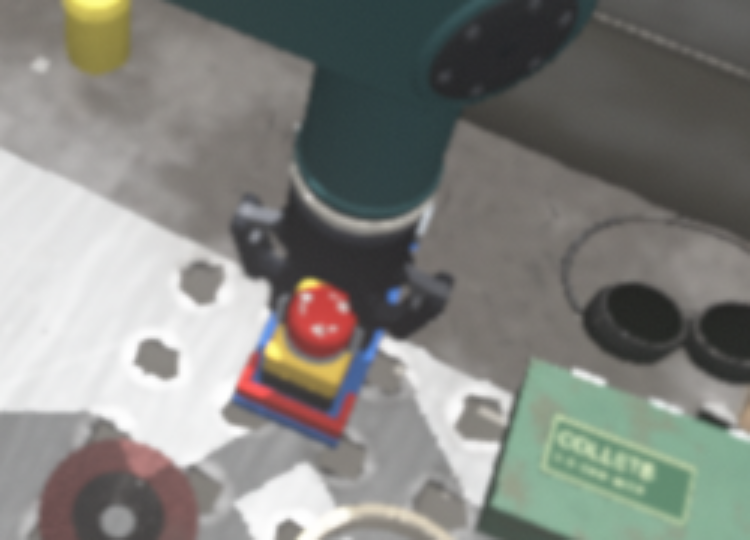

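The head is gripped at 42.7 mm and the station is still in its dock. I turn clockwise, which is positive about tool z.

>>> arm_command([
  [0,0,0.12,0,0,0,0.3],
  [0,0,0.24,0,0,0,0.3],
  [0,0,0.36,0,0,0,0.3],
  [0,0,0.48,0,0,0,0.3],
  [0,0,0.6,0,0,0,0.3],
  [0,0,0.72,0,0,0,0.3],
  [0,0,0.84,0,0,0,0.3],
  [0,0,0.96,0,0,0,0.3],
  [0,0,1.08,0,0,0,0.3],
  [0,0,1.15,0,0,0,0.3],
])

```text
clock: 17.35
ee_pos: [0.4143, -0.2549, 0.0715]
tool_rot: [0.518, 0.856, 0.0, 0.0]
wrist_force: [2.2, 3.3, 4.1]
grip_width: 0.043
```

```bash
python3 st.py 0.4137 -0.2557 0.072; python3 - <<'E'
from h import *
p,d=read_camera("scene")
cv2.imwrite("pics/s11.png",cv2.resize(p[180:360,250:500],None,fx=3,fy=3));
E
```

```text
17.35 ee [ 0.4143 -0.2549  0.0715] xang 117.64 tilt [0.0005 0.0006] grip 0.043 F [2.2 3.3 4.1] q6 [-6.940e-01  4.160e-01  1.921e+00  1.000e-03  8.050e-01 -1.177e+00]
to go (tool) [-0.0004 -0.0009 -0.0005]
```

View pics/s11.png

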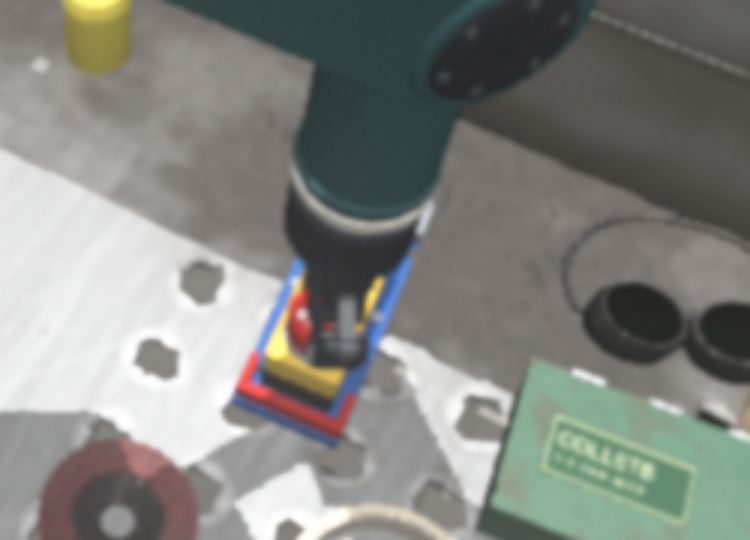

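The wrist has turned 66° and the station sits unmoved in the dock. I let go, then rise and turn back to look.

>>> arm_command([
  [0,0,0,0,0,0,1],
  [0,0,0,0,0,0,1],
  [0,0,0,0,0,0,1],
  [0,0,0,0,0,0,1],
  [0,0,0,0,0,-0.01,1],
  [0,0,0,0,0,-0.03,1],
  [0,0,0,0,0,-0.06,1],
  [0,0,0,0,0,-0.1,1],
  [0,0,0,0,0,-0.12,1],
  [0,0,0,0,0,-0.12,1],
])

```text
clock: 18.4
ee_pos: [0.4159, -0.257, 0.1951]
tool_rot: [0.516, 0.857, -0.001, 0.004]
wrist_force: [0.6, -0.1, -0.5]
grip_width: 0.0855
```

```bash
python3 st.py 0.4723 -0.2514 0.2
```

```text
18.4 ee [ 0.4159 -0.257   0.1951] xang 117.92 tilt [ 0.0055 -0.0048] grip 0.0855 F [ 0.6 -0.1 -0.5] q6 [-0.695  0.235  1.795 -0.     1.104 -1.182]
to go (tool) [-0.0215  0.0525 -0.0046]
```

>>> arm_command([
  [0,0,-0.13,-0.003,0.007,0,1],
  [0,0,-0.26,-0.006,0.014,0,1],
  [0,0,-0.39,-0.01,0.021,0,1],
  [0,0,-0.52,-0.013,0.028,0,1],
  [0,0,-0.65,-0.016,0.035,0,1],
  [0,0,-0.78,-0.019,0.042,0,1],
  [0,0,-0.91,-0.021,0.05,0,1],
  [0,0,-1.04,-0.021,0.052,0,1],
  [0,0,-1.15,-0.021,0.052,0,1],
  [0,0,-1.15,-0.021,0.052,0,1],
])

```text
clock: 19.4
ee_pos: [0.4692, -0.2491, 0.1905]
tool_rot: [-0.034, 0.999, 0.0, -0.001]
wrist_force: [-0.1, -0.4, 0.7]
grip_width: 0.0853
```

```bash
python3 - <<'E'
from h import *
for i in range(4): p,d=read_camera("top")
m,T=pose("top");M=masks(p)
print([(c.round(1),a) for _,a,c in comps(M["yel"],150)])
E
python3 st.py; python3 meas.py w12
```

```text
[(array([280.1, 183.4]), np.int32(394)), (array([399. , 211.2]), np.int32(325)), (array([398.5, 256.1]), np.int32(357))]
19.6 ee [ 0.4695 -0.2494  0.191 ] xang -176.34 tilt [-0.0006  0.0003] grip 0.0854 F [1.1 0.  0.5] q6 [-0.618  0.304  1.707 -0.     1.132 -2.253]
head z top 0.1042 c [ 0.4136 -0.2556  0.1042] rad px 32.5
yel z 0.0625 [array([ 487.6, -251.2]), array([134.3,  51.3]), np.float64(4.0)]
tilt [-0.0022 -0.0004]
blue z 0.0125
```

View pics/w12.png

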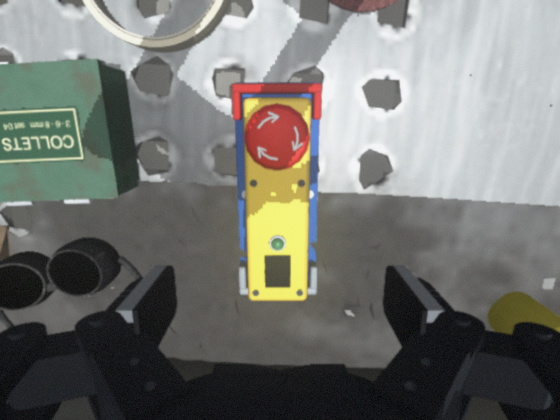

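The head is back up (z = 0.1042, seen at (276,137)), the station sits flat in the dock, and the bottle has not moved. I hand in.

```bash
python3 -c "
from rig import *
print(sign_off())"
```

```text
the job is handed in; nothing more can be done
None
```

I set the station in its dock by its housing, button at the red end, then pressed the button until it latched and turned the head clockwise until it popped back up. The job was handed in at about 20 s; the sign-off gave no verdict.

- **Placing:** the station sits level with its housing top at z = 62.5 mm, which matches 50 mm on the 12 mm floor plate.
- **Latching:** I pushed to the stop with about 12 N. With the fingers off, the head top stayed at 94.6 mm, about 10 mm lower than the 104.5 mm measured before.
- **Release:** I gripped the head and turned it 1.15 rad. After letting go, its top was back at 104.2 mm, which agrees with the unpressed height to within the camera's accuracy.
- **Bottle:** in the top camera it stayed at pixel (280,183) from start to finish, still upright.

Two measurements disagreed slightly. The wrist and top cameras put the dock centre 3 mm apart along x, so I aimed between them, closer to the wrist value. Shadow and the red head broke up the yellow outline in some final views. For the last position check I therefore relied on the head centre, which was within about 1 mm of its expected place, and on the earlier full housing outline, which was within about 1 mm of the dock centre I aimed for.

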